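# Load the sample disc onto the sample changer

### The arm

A 7-joint arm with a two-finger parallel gripper is mounted at the origin on the work surface. World frame = base frame: x ahead of the robot, y to its left, z up, the work surface at z = 0. Lengths are in m, angles in rad, forces in N, time in s.
With the tool pointing down it reaches from about 0.425 to 0.875 m from the base axis. Payload 9.9 kg.
Tool frame: the origin (TCP) lies midway between the tips of the shut fingers; the grasp point (between the pads) lies 19 mm behind it; z points along the fingers, y is the line along which they close (so a half turn about z gives the same grasp; the last joint's range is limited). The gripper opens to 85 mm and grips with 20 to 120 N. Pads are 22 mm wide; open, the fingers measure 114 mm over their backs; the gripper's body (76 mm by 85 mm) begins 54 mm behind the grasp point. The pads swing forward as they close: fully open they stand 13 mm farther back than shut.
Start: joints at [1.094, 0.576, 0.025, 1.437, -0.015, 1.129, -0.057], TCP at [0.258, -0.624, 0.198] pointing down, gripper open.
Joint ranges: [-2.76, 2.76], [-0.34, 2.15], [-1.52, 1.57], [0.19, 2.46], [-1.09, 4.23], [0.17, 1.99], [-2.82, 2.82]. Speed limits (rad/s): [2.22, 2.22, 3.01, 3.01, 3.14, 3.14, 3.14].

### API

Orientations are given as a 3x3 rotation matrix whose columns are the frame's x, y, z axes.
In Python, from plant import manip, optics gives the robot as it stands. The module is installed in compiled form; this text tells all that it offers.
- The arm moves only by the tool move_arm, never from a script. Its argument "moves" is one flat list of numbers, 6 for each row, row after row: the shift along the tool's x, y, z in m, then the turn, a rotation vector about the tool's x, y, z in rad. A call has 1 to 20 rows; each row is the pose to reach, as a shift and turn from the pose commanded when the call began, along the tool's axes at that moment; what a row does not reach only later rows make up. A row lasts 1/12 s, in which the tool goes at most 41.7 mm and 7.16 degrees, less where a joint would pass 70% of its speed; a pose out of reach is approached as far as the arm can. A call with a gripper value outside its range is refused whole. "grip" is the opening, from -1 (shut) to 1 (fully open), set as the call begins (left out, the last holds). The fingers move at their own pace and stop on an object; "grip_force" is the grip in N (left out, the last holds). Time passes only in rows, so rows that repeat a pose let the fingers close. It gives the time, the measured TCP pose, the force, the opening and the grip force at its end, in the units of the state.
- manip.state(): the state, without advancing time (a new reading comes with each control period).
- optics.get_image(name): name is "scene" or "top" or "wrist"; returns the picture (384x512x3 uint8, blue, green, red); there is no depth.
- optics.camera_model(name): a dict with "vertical_fov" (degrees; the focal length in pixels is half the picture's height over the tangent of half this angle, whatever the lens; pixels are square), "cx", "cy" (the principal point, pixels), "position" and "orientation" of the camera in the world. Camera axes: x right, y down, z forward; pixel columns grow to the right and rows downward; lengths in m; the calibration is good to about 2 mm. A picture is of the moment at which its call begins: read the wrist's pose just before it. camera_model takes no time and is no camera call; for the wrist camera it gives the pose at the moment of the call.
- manip.close_job(): hands the job in; it is judged then, once.
The state is a dict: "t": time; "q": joint angles; "qvel": joint speeds; "joint_torque": joint torques, N m; "ee_pos": TCP position; "tcp_rot": TCP orientation; "contact_force": force on the tool from outside, world axes, zero at the start; "wrist_torque": the same for the moment, N m; "width": opening from 0.0 (shut) to 1.0 (fully open); "finger_force": force on a finger pad.
Only numpy, scipy, OpenCV 4.12 (cv2) and the standard library are available. Lean on these libraries where they do the work, as an engineer would, in place of code of your own. Each camera call takes 0.05 s, during which the arm holds its last target. There are 200 camera calls.

### The job

Load the sample changer: swing its probe arm right aside to the blue rinse pot, lift the filled sample disc out of the steel tray by its knob, turn it so that its three holes line up with the turntable's three drive pins (yellow-ringed hole to yellow pin), and lower it gently onto them until it is fully home and let go. Then swing the probe arm back against its stop over the cups and let go. Keep the disc level, do not strike the probe arm with it, and leave the tube rack and the bottles where they are.

Things in the scene. Friction and masses are not known exactly. Their poses are not given: they have to be found in the camera images.
- disc_knob (a point): centre of the blue hexagonal knob of the loose white sample disc. Knob: 36 mm across flats, 41 mm across corners, 30 mm tall, on a post of 18 mm diameter on the disc's axis; its centre is 65 mm above the disc's underside. z up; x points to the keyed hole, ringed in yellow (the others in black). The flats face +/-30, +/-90 and +/-150 degrees from x. Starts at any yaw.
- disc: the sample disc, about 0.45 kg, 176 mm diameter, flat in a steel tray (floor 3 mm thick) at the start. Origin: underside, on the axis; axes as the knob's. Middle plate 8 mm thick with three 12 mm through holes, 40 mm from the axis, at 0, +105, -105 degrees from x: fits one way only. Rim radius 54 to 88 mm, 24 mm tall; 12 open cups on it (radius 62 to 80), tops 34 mm above the underside.
- turntable_face (a point): centre of the grey turntable's flat face (116 mm diameter), on which the disc's underside rests when home. z up; x points to the yellow drive pin. Three pins of 9 mm diameter stand 14 mm above the face, their top 6 mm tapering to 4 mm, 40 mm from the axis at 0 (yellow), +105, -105 degrees (steel). It starts at any angle, turns stiffly (0.25 N m) and stays put.
- sampler: the fixed white sample changer. Origin: at bench level under the turntable's axis; x points from there to the tower, away from the robot. Base 345 mm in x (-120 to +225) and 250 mm in y, 55 mm high; turntable face 65 mm above the bench; tower 130 mm along x, foot radius 28 mm; blue rinse pot 95 mm high (from the bench) at the back corner on the +y side.
- probe_arm (a joint): angle of the probe arm about its upright pivot, rad: 0 is against its stop over the cups of a disc on the turntable, 1.6 is fully aside over the blue rinse pot. It turns clockwise, seen from above, as the value grows. Friction 0.10 N m: it stays where it is left. Starts at 0 to 0.3, over the turntable.
- probe_grip (a point): middle of the white probe arm's level housing (blue band on its sides), 85 mm from its pivot, 175 mm above the bench. Housing 24 mm wide, 30 mm tall (160 to 190 mm above the bench), upright sides; x points along the arm from pivot to tip, z up. The tip is 125 mm from the pivot; the needle under it ends 112 mm above the bench, 13 mm above the cups of a disc that is home.
- probe_pivot (a point): the probe arm's pivot axis at the same height, on top of the tower (radius 23 mm, top at 190 mm)
- rack_centre (a point): bystander: centre of a dark steel rack of ten purple-capped tubes in the tray, 46 x 120 mm (x, y), 90 mm tall, loose; the point is 45 mm above its underside
- control_bottle_centre (a point): bystander: brown bottle in the tray near the disc, 50 mm diameter, 125 mm tall, loose; the point is half-way up
- wash_bottle_centre (a point): bystander: small bottle with a blue cap, 44 mm diameter, 90 mm tall, loose, on the back corner of the sample changer's base; the point is half-way up

How it is judged:
By the outcome, as a careful person would: the job done as asked, in the order asked, and still so for the second after the job is handed in, with the robot touching nothing.
It also fails if it takes over 72 s, if anything falls off the work surface, if the arm or the gripper's body presses on something with over 40 N, if the wrist force passes 120 N, or if a joint passes its speed limit or range.

## Working session

There is one attempt and no reset: what is moved stays moved. The work goes in short steps, Python scripts to look and compute and a tool call to move; the robot and the scene stay as the last step left them, time stands still between calls to the robot, and variables do not carry over. Pictures are saved under pics/ and viewed, at most 10 in all, crops included, and the job is handed in when it is done.

Besides the shell and the picture viewer there is one more tool, called after "Request:" in YAML: its name, and indented under it one key for each argument. move_arm: Moves the arm, as the interface text tells. Its arguments: {"type":"object","properties":{"moves":{"type":"array","items":{"type":"number"}},"grip":{"type":"number"},"grip_force":{"type":"number"}},"required":["moves"]}

```bash
mkdir -p pics; cat > h.py <<'E'
import numpy as np, cv2
from plant import manip, optics
def cam(n):
    c=optics.camera_model(n); f=192/np.tan(np.radians(c['vertical_fov'])/2)
    return dict(f=f,cx=c['cx'],cy=c['cy'],p=np.array(c['position']),R=np.array(c['orientation']).reshape(3,3),raw=c)
def ray(c,u,v):
    d=c['R']@np.array([(u-c['cx'])/c['f'],(v-c['cy'])/c['f'],1]); return c['p'],d/np.linalg.norm(d)
def onz(c,u,v,z):
    p,d=ray(c,u,v); return p+d*(z-p[2])/d[2]
def proj(c,P):
    q=c['R'].T@(np.array(P)-c['p']); return q[:2]/q[2]*c['f']+[c['cx'],c['cy']]
def tri(rs):
    A=np.zeros((3,3));b=np.zeros(3)
    for p,d in rs:
        M=np.eye(3)-np.outer(d,d);A+=M;b+=M@p
    x=np.linalg.solve(A,b); return x,[np.linalg.norm((np.eye(3)-np.outer(d,d))@(x-p)) for p,d in rs]
E
python3 - <<'E'
from h import *
ims={n:optics.get_image(n) for n in("scene","top","wrist")}
for n in ims:
    c=cam(n);print(n,{k:v for k,v in c['raw'].items()}); cv2.imwrite(f'pics/{n}0.png',ims[n])
a=np.hstack([ims['scene'],ims['top']]); 
cv2.imwrite('pics/a.png',np.vstack([cv2.resize(ims['scene'],(400,300)),]))
cv2.imwrite('pics/top1.png',cv2.resize(ims['top'],(800,600),interpolation=cv2.INTER_CUBIC))
s=manip.state();print(s['t'],s['ee_pos'],s['tcp_rot'],s['width'])
E
```

```text
scene {'vertical_fov': 55.83262373881774, 'cx': 251.0998166197333, 'cy': 197.00621975856237, 'position': array([ 1.15637413, -0.18973966,  0.65752254]), 'orientation': array([[ 0.31893904,  0.60504002, -0.72952345],
       [ 0.94776951, -0.20627789,  0.24327432],
       [-0.00329385, -0.76900976, -0.63922855]])}
top {'vertical_fov': 54.77407541359622, 'cx': 252.59884621621094, 'cy': 195.71026910420275, 'position': array([0.34834234, 0.00365253, 1.08074517]), 'orientation': array([[ 0.01388688, -0.98483429,  0.17294095],
       [-0.99983149, -0.01159986,  0.014228  ],
       [-0.01200614, -0.17310939, -0.98482942]])}
wrist {'vertical_fov': 69.66320849370135, 'cx': 254.39719720411597, 'cy': 189.46588024546804, 'position': array([ 0.33343538, -0.59150389,  0.37297979]), 'orientation': array([[ 3.82026188e-01, -8.76693392e-01, -2.92343441e-01],
       [-9.24151289e-01, -3.62620545e-01, -1.20211210e-01],
       [-6.21364061e-04,  3.16093398e-01, -9.48727873e-01]])}
0.15 [ 0.258223   -0.62322757  0.19694497] [[ 9.23830401e-01  3.82801654e-01 -5.32998872e-04]
 [ 3.82802022e-01 -9.23829660e-01  1.17110002e-03]
 [-4.41011417e-05 -1.28593085e-03 -9.99999172e-01]] 0.9955825036190535
```

View pics/top1.png

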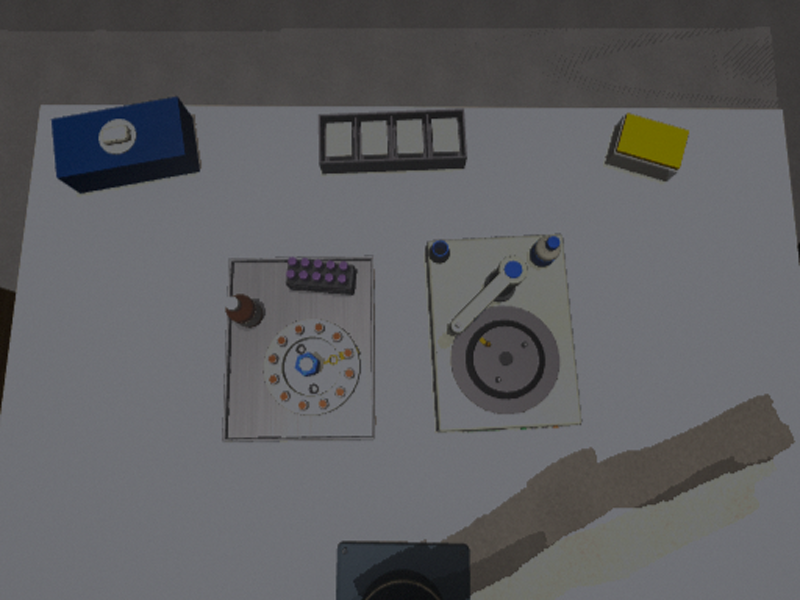

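View pics/scene0.png

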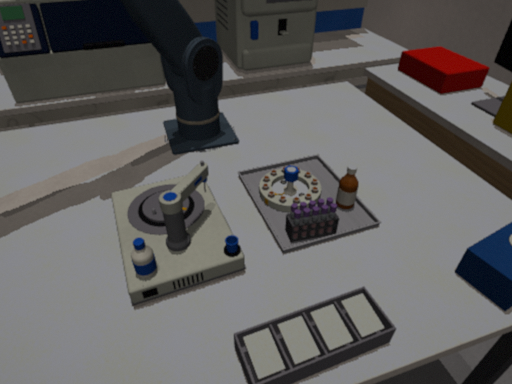

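The top view (800×600) shows the disc knob at (307,364), the yellow ring around (335,359), the turntable centre at (506,359) with its yellow pin at (486,342), the pivot cap at (513,269), the arm tip at (458,326) and the rinse pot at (440,251). The scene view shows the same layout from behind. Next I'll measure these.

```bash
python3 - <<'E'
from h import *
for n in("top","scene"):
    c=cam(n); im=cv2.imread(f'pics/{n}0.png'); h=cv2.cvtColor(im,cv2.COLOR_BGR2HSV)
    for nm,lo,hi in(("blue",(100,130,50),(125,255,255)),("yel",(18,120,60),(35,255,255))):
        m=cv2.inRange(h,lo,hi); k,l,st,ce=cv2.connectedComponentsWithStats(m)
        for i in range(1,k):
            if st[i,4]>=4 and 130<ce[i][1]<300: print(n,nm,st[i],ce[i].round(1), onz(c,*ce[i],0.08).round(3))
# top-down estimates
c=cam("top"); s=1/1.5625
for nm,u,v,z in(("knob",307,364,.083),("turnt",506,359,.065),("ypin",486,342,.079),("p2",525,345,.079),("p3",499,379,.079),("pivot",513,269,.19),("tip",458,326,.19),("bottle",238,300,.125),("rack",320,270,.09),("wash",552,243,.09+.055),("pot",440,248,.095),
 ("tl",428,240,.055),("tr",562,235,.055),("bl",438,430,.055),("br",580,423,.055)):
    print(nm,onz(c,u*s,v*s,z).round(3))
E
```

```text
top blue [350 151   8   9  49] [353.7 154.7] [ 0.643 -0.262  0.08 ]
top blue [277 154  10  11  31] [281.4 158.7] [ 0.63  -0.061  0.08 ]
top blue [323 167  11  11  93] [328.2 172.1] [ 0.593 -0.19   0.08 ]
top blue [189 226  15  14  83] [195.9 232.9] [0.42 0.17 0.08]
top yel [307 216   4   5  14] [308.5 217.8] [ 0.465 -0.134  0.08 ]
top yel [312 219   2   3   5] [312.4 219.8] [ 0.46  -0.145  0.08 ]
top yel [217 225   3   5  11] [218.2 227.1] [0.437 0.11  0.08 ]
top yel [214 228   2   5   6] [214.8 230.3] [0.428 0.119 0.08 ]
top yel [207 230   6   3   9] [209.6 231.3] [0.425 0.133 0.08 ]
scene blue [285 167  14  15 127] [291.1 174.9] [0.444 0.161 0.08 ]
scene blue [203 180   3   2   4] [204.  180.5] [ 0.393 -0.066  0.08 ]
scene blue [163 193  13   8  80] [169.4 196.2] [ 0.429 -0.162  0.08 ]
scene blue [ 468  223   44   58 1263] [496.4 250.8] [0.832 0.463 0.08 ]
scene blue [225 236  13  16 143] [231.4 242.5] [ 0.63  -0.059  0.08 ]
scene blue [133 238  11  12  95] [138.2 243.1] [ 0.566 -0.251  0.08 ]
scene blue [134 260  19  15 145] [143.5 269. ] [ 0.642 -0.247  0.08 ]
scene yel [265 199   3   3   5] [266.2 199.8] [0.52  0.062 0.08 ]
scene yel [182 207   5   3  12] [183.8 208.2] [ 0.485 -0.137  0.08 ]
knob [0.42  0.168 0.083]
turnt [ 0.435 -0.178  0.065]
ypin [ 0.462 -0.141  0.079]
p2 [ 0.458 -0.208  0.079]
p3 [ 0.399 -0.163  0.079]
pivot [ 0.566 -0.169  0.19 ]
tip [ 0.474 -0.082  0.19 ]
bottle [0.523 0.282 0.125]
rack [0.585 0.15  0.09 ]
wash [ 0.622 -0.244  0.145]
pot [ 0.626 -0.06   0.095]
tl [ 0.652 -0.041  0.055]
tr [ 0.664 -0.286  0.055]
bl [ 0.311 -0.06   0.055]
br [ 0.326 -0.305  0.055]
```

Request:
move_arm:
  moves: [0.424,-0.38,-0.122,0,0,-1.99,0.424,-0.38,-0.122,0,0,-1.99,0.424,-0.38,-0.122,0,0,-1.99,0.424,-0.38,-0.122,0,0,-1.99,0.424,-0.38,-0.122,0,0,-1.99,0.424,-0.38,-0.122,0,0,-1.99,0.424,-0.38,-0.122,0,0,-1.99,0.424,-0.38,-0.122,0,0,-1.99,0.424,-0.38,-0.122,0,0,-1.99,0.424,-0.38,-0.122,0,0,-1.99,0.424,-0.38,-0.122,0,0,-1.99,0.424,-0.38,-0.122,0,0,-1.99,0.424,-0.38,-0.122,0,0,-1.99,0.424,-0.38,-0.122,0,0,-1.99,0.424,-0.38,-0.122,0,0,-1.99,0.424,-0.38,-0.122,0,0,-1.99,0.424,-0.38,-0.122,0,0,-1.99,0.424,-0.38,-0.122,0,0,-1.99,0.424,-0.38,-0.122,0,0,-1.99,0.424,-0.38,-0.122,0,0,-1.99]
  grip: 0.3

```text
t: 1.82
ee_pos: [0.5044, -0.1108, 0.3195]
tcp_rot: [[-0.723, 0.691, -0.0], [0.691, 0.723, -0.0], [0.0, -0.0, -1.0]]
contact_force: [-0.2, 0.6, 1.2]
width: 0.652
finger_force: 0.0
```

```bash
cat > look.py <<'E'
import sys,pickle
from h import *
n=sys.argv[1]; c=cam("wrist"); im=optics.get_image("wrist"); s=manip.state()
cv2.imwrite(f'pics/{n}.png',im); pickle.dump(c,open(f'pics/{n}.pkl','wb'))
print(s['t'],s['ee_pos'].round(4),np.degrees(np.arctan2(s['tcp_rot'][1,0],s['tcp_rot'][0,0])).round(2),s['tcp_rot'][:,2].round(4),s['q'].round(3),s['contact_force'].round(1))
cv2.imwrite(f'pics/{n}_b.png',cv2.resize(im,(800,600),interpolation=cv2.INTER_CUBIC))
E
python3 look.py w1
```

```text
1.8667 [ 0.5044 -0.1107  0.3195] 136.35 [-3.e-04 -1.e-04 -1.e+00] [ 0.564  0.281 -0.59   1.628  0.162  1.282  0.754] [-0.1 -0.7  1. ]
```

View pics/w1_b.png

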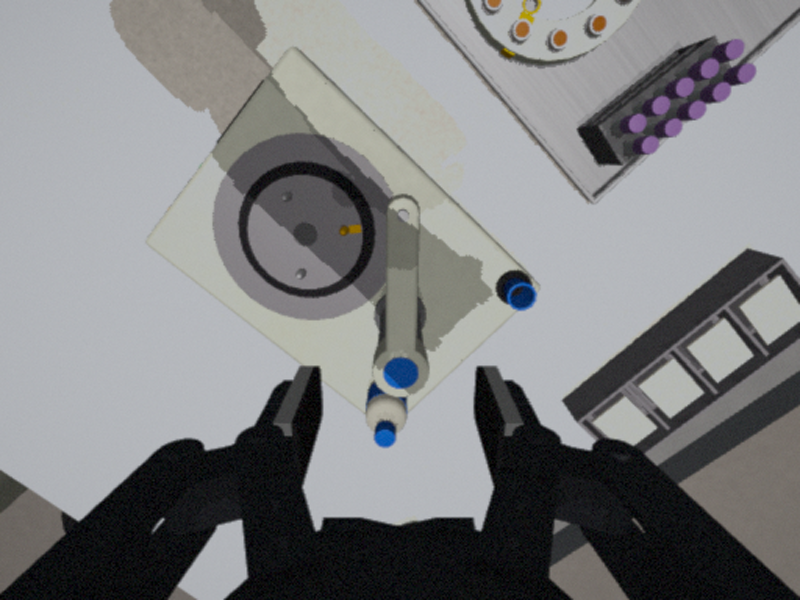

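The wrist view (800×600) shows the pivot cap at (401,372), the rounded arm tip at (403,203), the hub at (305,234), the yellow pin tip near (344,231), and the steel pins at (287,197) and (301,273). The arm lines up with the tool's x axis.

```bash
python3 - <<'E'
from h import *; import pickle
w=pickle.load(open('pics/w1.pkl','rb')); t=cam("top"); s=cam("scene"); k=.64
im=cv2.imread('pics/w1.png');h=cv2.cvtColor(im,cv2.COLOR_BGR2HSV)
for nm,lo,hi in(("blue",(100,130,50),(125,255,255)),("yel",(15,120,60),(35,255,255))):
    m=cv2.inRange(h,lo,hi); n,l,st,ce=cv2.connectedComponentsWithStats(m)
    for i in range(1,n):
        if st[i,4]>=15: print(nm,st[i],ce[i].round(1))
print("pivot",tri([ray(w,401*k,372*k),ray(t,328.2,172.1),ray(s,169.4,196.2)]))
print("knob t/s",tri([ray(t,195.9,232.9),ray(s,291.1,174.9)]))
P=onz(w,401*k,372*k,.19);T=onz(w,403*k,203*k,.19)
d=T-P;print("pivot",P,"tip",T,np.hypot(*d[:2]),np.degrees(np.arctan2(d[1],d[0])),"grip",P+.085*d/np.linalg.norm(d))
print("tip tri",tri([ray(w,403*k,203*k),ray(t,458*k,326*k)]))
H=onz(w,305*k,234*k,.065);print("hub",H, "top hub",onz(t,506*k,359*k,.065))
for a in((344,231),(287,197),(301,273)):
    Q=onz(w,a[0]*k,a[1]*k,.079)-H;print(Q[:2],np.hypot(*Q[:2]),np.degrees(np.arctan2(Q[1],Q[0])))
v=P-H;print("sampler yaw",np.degrees(np.arctan2(v[1],v[0])),np.hypot(*v[:2]))
# disc large ellipse of turntable
E
```

```text
blue [323 178  20  21 290] [332.3 187.9]
blue [246 229  21  20 334] [256.  238.3]
blue [236 246   9  10  45] [239.  250.3]
blue [240 270  13  16 175] [246.  277.6]
yel [313   0   7   4  20] [316.   1.]
yel [332   0  14  15  73] [338.2   7.5]
yel [380  11   7   8  38] [382.8  14.7]
yel [331  15   7   8  41] [333.8  18.5]
yel [355  20   7   9  43] [358.1  23.9]
yel [320  31  10   6  36] [324.5  33.7]
yel [217 144  14   7  70] [223.8 146.6]
pivot (array([ 0.56662964, -0.16767567,  0.18959233]), [np.float64(0.0013359901445450944), np.float64(0.0013116046638159528), np.float64(0.00010735347838064589)])
knob t/s (array([0.42161702, 0.17261287, 0.06197216]), [np.float64(0.00012560715844296528), np.float64(0.00012560715844298125)])
pivot [ 0.56705173 -0.16630893  0.19      ] tip [ 0.47251782 -0.07436262  0.19      ] 0.13187412247815014 135.79498214849292 grip [ 0.50611952 -0.10704456  0.19      ]
tip tri (array([ 0.46391325, -0.07149095,  0.2723531 ]), [np.float64(0.0030173537515557004), np.float64(0.0030173537515557403)])
hub [ 0.43755532 -0.17496985  0.065     ] top hub [ 0.43454957 -0.1776466   0.065     ]
[0.02444493 0.03343398] 0.041417213465313574 53.82796412816159
[-0.0352907   0.01770414] 0.039482533772578966 153.35863977788608
[ 0.02401969 -0.02801977] 0.03690600531243251 -49.39546673250796
sampler yaw 3.826332076458259 0.12978571820749601
```

Request:
move_arm:
  moves: [0.001,0.003,0.04,0,0,0,0.001,0.003,0.08,0,0,0,0.001,0.003,0.12,0,0,0,0.001,0.003,0.15,0,0,0,0.001,0.003,0.163,0,0,0,0.001,0.003,0.163,0,0,0,0.001,0.003,0.163,0,0,0]

```text
t: 2.45
ee_pos: [0.5058, -0.1074, 0.1566]
tcp_rot: [[-0.725, 0.689, -0.001], [0.689, 0.725, 0.0], [0.001, -0.0, -1.0]]
contact_force: [0.8, -1.0, -0.1]
width: 0.653
finger_force: 0.0
```

Request:
move_arm:
  moves: [0,0,0,0,0,0,0,0,0,0,0,0,0,0,0,0,0,0,0,0,0,0,0,0,0,0,0,0,0,0]
  grip: -1
  grip_force: 20

```text
t: 2.87
ee_pos: [0.5062, -0.1075, 0.1572]
tcp_rot: [[-0.725, 0.688, 0.001], [0.688, 0.725, -0.0], [-0.001, 0.0, -1.0]]
contact_force: [0.2, -0.6, 0.1]
width: 0.003
finger_force: 0.0
```

```bash
python3 look.py w2
```

```text
2.9167 [ 0.5061 -0.1074  0.157 ] 136.52 [ 7.e-04 -3.e-04 -1.e+00] [ 0.51   0.425 -0.554  1.893  0.281  0.9    0.631] [-0.9  0.1 -0. ]
```

View pics/w2_b.png

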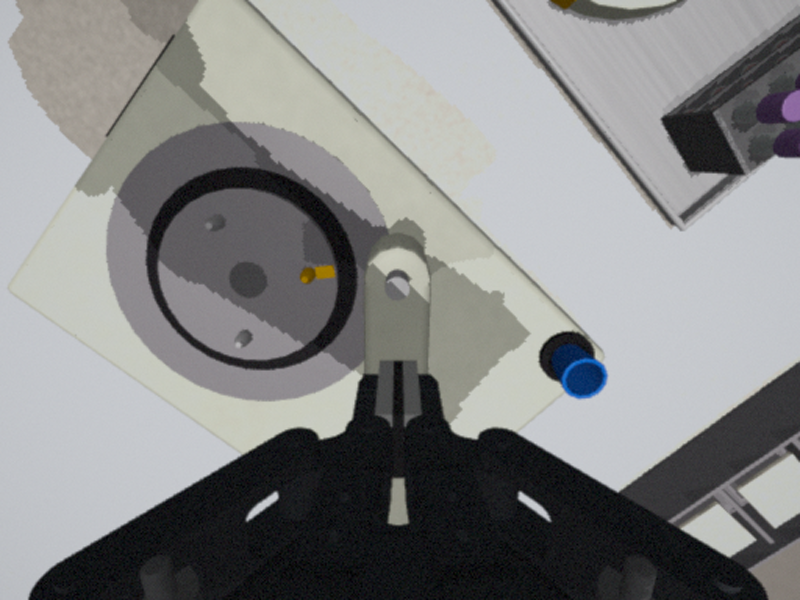

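The fingers closed on nothing. They sit in line with the arm but seem to be above it: pads at (397,390), the needle hole of the arm at (397,285). I'll check the arm's real height from the two wrist views.

```bash
python3 - <<'E'
from h import *; import pickle
w=pickle.load(open('pics/w1.pkl','rb')); v=pickle.load(open('pics/w2.pkl','rb')); k=.64
for nm,a,b in(("hole",(403,214),(397,285)),("tip",(403,196),(400,233)),("potc",(521,295),(585,378)),("hub",(305,234),(248,280)),("ypin",(344,231),(307,276)),("p2",(287,197),(213,222)),("p3",(301,273),(241,338))):
    print(nm,*tri([ray(w,a[0]*k,a[1]*k),ray(v,b[0]*k,b[1]*k)]))
print(v['p'],w['p'])
s=manip.state();R=s['tcp_rot']
for z in(0,-.019): print("tcp px",proj(v,s['ee_pos']+R@[0,0,z])/k,proj(v,s['ee_pos']+R@[.011,0,z])/k)
for P in((.567,-.167,.19),(.506,-.107,.19),(.4745,-.078,.19),(.4745,-.078,.16)): print(P,proj(v,P)/k,proj(w,P)/k)
E
```

```text
hole [ 0.47690043 -0.07885502  0.19980014] [np.float64(0.00012965118493080634), np.float64(0.00012965118493082217)]
tip [ 0.472859   -0.0736831   0.14162609] [np.float64(0.000180712759518889), np.float64(0.00018071275951883208)]
potc [ 0.62545988 -0.05819746  0.09349626] [np.float64(0.0001056669653080853), np.float64(0.00010566696530808898)]
hub [ 0.43763096 -0.17473642  0.06584928] [np.float64(5.947518016377195e-05), np.float64(5.947518016366639e-05)]
ypin [ 0.46205323 -0.14317426  0.07134923] [np.float64(0.0002446220320609719), np.float64(0.0002446220320609516)]
p2 [ 0.40133305 -0.1573834   0.07713589] [np.float64(0.0008132160714603817), np.float64(0.0008132160714603737)]
p3 [ 0.46116557 -0.20501763  0.07342241] [np.float64(0.0006202469969557918), np.float64(0.0006202469969558906)]
[ 0.44731922 -0.05068966  0.33317267] [ 0.44588115 -0.05383899  0.49553532]
tcp px [396.15238327 344.4143313 ] [396.10268386 321.56125443]
tcp px [395.99719865 364.21714116] [395.9391242  339.36391075]
(0.567, -0.167, 0.19) [393.24125284 553.88590346] [400.32463645 372.49528081]
(0.506, -0.107, 0.19) [396.46141264 380.68959696] [402.16008657 268.0334941 ]
(0.4745, -0.078, 0.19) [394.39582539 270.178319  ] [401.18081206 208.73612427]
(0.4745, -0.078, 0.16) [394.90070941 251.10141796] [400.8943489  203.88194809]
```

```bash
python3 - <<'E'
from h import *; import pickle
v=pickle.load(open('pics/w2.pkl','rb')); s=manip.state();R=s['tcp_rot'];k=.64
for y in(0,.0277):
  for h in(0,.007,.013,.019,.03,.04,.05): print(y,h,[(proj(v,s['ee_pos']+R@[x,y,-h])/k).round() for x in(-.011,.011)])
print(s['width'],s['finger_force'],s['t'],s['ee_pos'],s['contact_force'],s['wrist_torque'])
im=optics.get_image("scene"); cv2.imwrite('pics/s2.png',cv2.resize(im[130:330,70:340],(800,592),interpolation=cv2.INTER_CUBIC))
E
```

```text
0 0 [array([396., 366.]), array([396., 322.])]
0 0.007 [array([396., 374.]), array([396., 328.])]
0 0.013 [array([396., 381.]), array([396., 333.])]
0 0.019 [array([396., 388.]), array([396., 339.])]
0 0.03 [array([396., 403.]), array([396., 351.])]
0 0.04 [array([396., 418.]), array([396., 364.])]
0 0.05 [array([396., 435.]), array([396., 378.])]
0.0277 0 [array([457., 366.]), array([459., 322.])]
0.0277 0.007 [array([459., 374.]), array([461., 328.])]
0.0277 0.013 [array([461., 381.]), array([463., 333.])]
0.0277 0.019 [array([463., 388.]), array([466., 339.])]
0.0277 0.03 [array([467., 403.]), array([470., 351.])]
0.0277 0.04 [array([471., 418.]), array([475., 364.])]
0.0277 0.05 [array([476., 435.]), array([480., 378.])]
0.0017598830380100017 0.0 2.9167 [ 0.50614358 -0.10743426  0.15703397] [-0.86339548  0.14587888 -0.04706568] [ 0.05075897  0.03459487 -0.03499901]
```

View pics/s2.png

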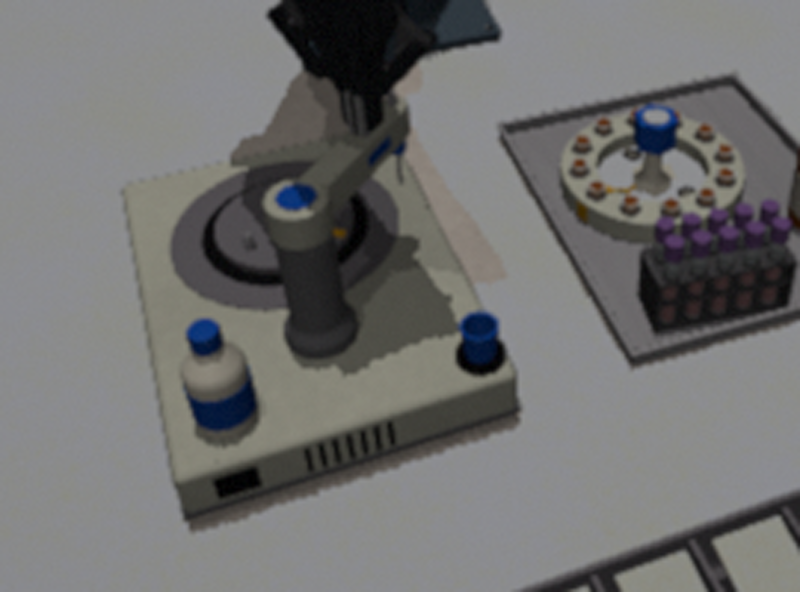

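Every cue puts the real pad tips about 38 mm behind the reported TCP: the scene view shows the fingers at the top edge of the arm, and both wrist views agree. I'll open, go 22 mm lower and close again while watching the force.

Request:
move_arm:
  moves: [0,0,0,0,0,0,0,0,0,0,0,0,0,0,0,0,0,0,0,0,0.01,0,0,0,0,0,0.022,0,0,0,0,0,0.022,0,0,0]
  grip: 0.3

```text
t: 3.47
ee_pos: [0.5046, -0.1074, 0.1323]
tcp_rot: [[-0.726, 0.688, -0.003], [0.688, 0.726, 0.001], [0.003, -0.002, -1.0]]
contact_force: [-0.0, 0.0, -0.5]
width: 0.647
finger_force: 0.0
```

Request:
move_arm:
  moves: [0,0,0,0,0,0,0,0,0,0,0,0,0,0,0,0,0,0,0,0,0,0,0,0,0,0,0,0,0,0]
  grip: -1
  grip_force: 20

```text
t: 3.88
ee_pos: [0.5059, -0.1075, 0.1349]
tcp_rot: [[-0.725, 0.688, 0.0], [0.688, 0.725, -0.0], [-0.0, -0.0, -1.0]]
contact_force: [-2.3, 0.1, 1.8]
width: 0.28
finger_force: 20.7
```

Request:
move_arm:
  moves: [-0.0004,0.0085,0,0,0,0.1,-0.0017,0.0169,0,0,0,0.2,-0.0038,0.0251,0,0,0,0.3,-0.0067,0.0331,0,0,0,0.4,-0.0104,0.0408,0,0,0,0.5,-0.0148,0.048,0,0,0,0.6,-0.02,0.0548,0,0,0,0.7,-0.0258,0.061,0,0,0,0.8,-0.0322,0.0666,0,0,0,0.9,-0.0391,0.0715,0,0,0,1.0,-0.0464,0.0758,0,0,0,1.1,-0.0542,0.0792,0,0,0,1.2,-0.0623,0.0819,0,0,0,1.3,-0.0623,0.0819,0,0,0,1.3,-0.0623,0.0819,0,0,0,1.3]

```text
t: 5.13
ee_pos: [0.6074, -0.0926, 0.1349]
tcp_rot: [[0.47, 0.882, -0.0], [0.882, -0.47, -0.002], [-0.002, 0.001, -1.0]]
contact_force: [-2.2, -5.1, 3.4]
width: 0.275
finger_force: 20.7
```

Request:
move_arm:
  moves: [0,0.0026,0,0,0,0.03,0,0.0026,0,0,0,0.03,0,0.0026,0,0,0,0.03]

```text
t: 5.38
ee_pos: [0.6094, -0.0936, 0.1349]
tcp_rot: [[0.496, 0.868, -0.0], [0.868, -0.496, -0.002], [-0.002, 0.0, -1.0]]
contact_force: [-3.0, -4.2, 3.1]
width: 0.276
finger_force: 20.6
```

Request:
move_arm:
  moves: [0,0,0,0,0,0,0,0,0,0,0,0,0,0,0,0,0,0,0,0,0,0,0,0,0,0,-0.03,0,0,0,0,0,-0.07,0,0,0,0,0,-0.11,0,0,0,0,0,-0.15,0,0,0,0,0,-0.15,0,0,0]
  grip: 0.3

```text
t: 6.13
ee_pos: [0.6133, -0.0919, 0.2932]
tcp_rot: [[0.495, 0.869, 0.012], [0.869, -0.495, -0.001], [0.006, 0.011, -1.0]]
contact_force: [0.2, -0.3, -0.1]
width: 0.648
finger_force: 0.0
```

```bash
python3 look.py w3; python3 - <<'E'
from h import *; import pickle
t=cam("top");im=optics.get_image("top");cv2.imwrite('pics/top2.png',im)
w=pickle.load(open('pics/w3.pkl','rb'));im=cv2.imread('pics/w3.png');h=cv2.cvtColor(im,cv2.COLOR_BGR2HSV)
m=cv2.inRange(h,(100,130,50),(125,255,255)); n,l,st,ce=cv2.connectedComponentsWithStats(m)
for i in range(1,n):
    if st[i,4]>=15: print(st[i],ce[i].round(1),onz(w,*ce[i],.19).round(4))
p,d=np.array([.567,-.167,.19]),0
for a in(60,65,70): print(a,proj(t,p+.125*np.array([np.cos(np.radians(a)),np.sin(np.radians(a)),0])))
cv2.imwrite('pics/top2c.png',cv2.resize(cv2.imread('pics/top2.png')[140:290,130:380],(800,480),interpolation=cv2.INTER_CUBIC))
E
```

```text
6.1833 [ 0.6121 -0.0918  0.2894] 60.33 [ 8.5e-03 -5.0e-04 -1.0e+00] [ 0.178  0.425 -0.166  1.451  0.072  1.263 -0.512] [ 0.1 -1.  -0.6]
[  3  37  46  38 895] [28.2 56.5] [0.493  0.1126 0.19  ]
[240 122  23  16 135] [250.9 128.1] [ 0.6376 -0.044   0.19  ]
[294 221  26  21 226] [304.1 228.3] [ 0.6343 -0.169   0.19  ]
[240 244  23  20 384] [250.9 253.4] [ 0.5668 -0.1669  0.19  ]
60 [283.44580795 146.83862791]
65 [281.42471309 150.55388859]
70 [279.74336118 154.44161373]
```

View pics/w3_b.png

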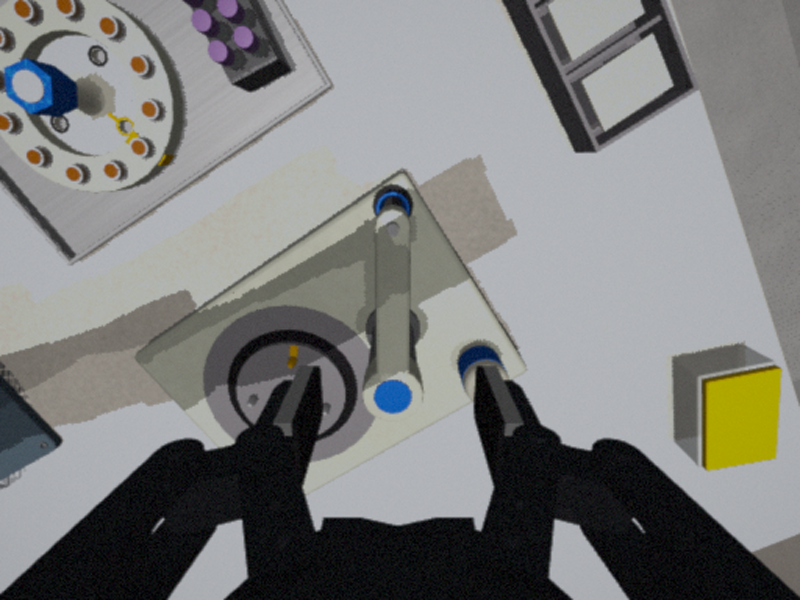

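The wrist view shows the probe arm over the pot (its hole at (393,225), the pot at (393,203)). The disc's knob top is at (30,87), the yellow ring at (125,126) and the other holes at (98,55) and (60,124).

```bash
python3 - <<'E'
from h import *; import pickle
w=pickle.load(open('pics/w3.pkl','rb'));t=cam("top");k=.64
ang=lambda q:np.degrees(np.arctan2(q[1],q[0]))
K=onz(w,30*k,87*k,.083);print("knob",K,onz(t,307*k,364*k,.083),tri([ray(w,30*k,87*k),ray(t,307*k,363*k)]))
hs=[onz(w,u*k,v*k,.011)[:2] for u,v in((125,126),(98,55),(60,124))]
# circle through the 3 holes gives the axis
A=np.array([[*(2*(hs[i]-hs[0]))] for i in(1,2)]);b=[hs[i]@hs[i]-hs[0]@hs[0] for i in(1,2)];C=np.linalg.solve(A,b)
print("axis",C,[np.hypot(*(h-C)).round(4) for h in hs],[ang(h-C).round(1) for h in hs],[ang(h-K[:2]).round(1) for h in hs])
E
```

```text
knob [0.42339689 0.16974733 0.083     ] [0.42000432 0.16767358 0.083     ] (array([0.42236045, 0.16905534, 0.08194352]), [np.float64(0.0012492905254410046), np.float64(0.001249290525440891)])
axis [0.42241752 0.17138265] [np.float64(0.0403), np.float64(0.0403), np.float64(0.0403)] [np.float64(-69.9), np.float64(34.1), np.float64(-172.8)] [np.float64(-70.4), np.float64(36.8), np.float64(-175.3)]
```

Request:
move_arm:
  moves: [0.134,-0.295,0.085,0,0,0.19,0.134,-0.295,0.085,0,0,0.19,0.134,-0.295,0.085,0,0,0.19,0.134,-0.295,0.085,0,0,0.19,0.134,-0.295,0.085,0,0,0.19,0.134,-0.295,0.085,0,0,0.19,0.134,-0.295,0.085,0,0,0.19,0.134,-0.295,0.085,0,0,0.19,0.134,-0.295,0.085,0,0,0.19,0.134,-0.295,0.085,0,0,0.19,0.134,-0.295,0.085,0,0,0.19,0.134,-0.295,0.085,0,0,0.19,0.134,-0.295,0.085,0,0,0.19]
  grip: 0.5

```text
t: 7.32
ee_pos: [0.4206, 0.1693, 0.1995]
tcp_rot: [[0.652, 0.758, 0.0], [0.758, -0.652, -0.0], [-0.0, 0.0, -1.0]]
contact_force: [0.3, 0.2, 0.0]
width: 0.751
finger_force: 0.0
```

```bash
python3 look.py w4
```

```text
7.3667 [0.4206 0.1694 0.1996] 49.3 [ 1.e-04 -2.e-04 -1.e+00] [-0.293  0.253 -0.245  1.984  0.077  0.914 -1.287] [0.5 0.4 0.6]
```

View pics/w4_b.png

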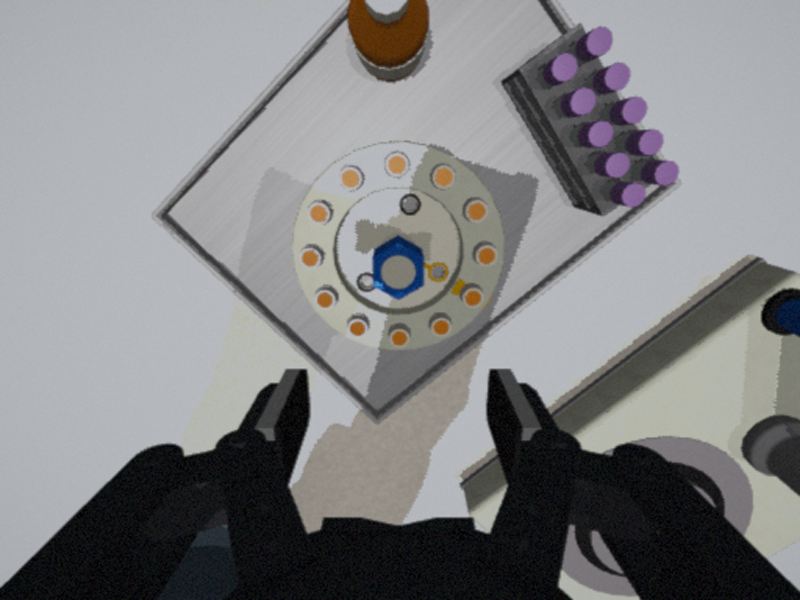

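The knob is well centred in view: its top circle is at (400,270) with the flats facing the pads, and the holes are at (438,272, yellow), (409,203) and (367,282).

```bash
python3 - <<'E'
from h import *; import pickle
w=pickle.load(open('pics/w4.pkl','rb'));w3=pickle.load(open('pics/w3.pkl','rb'));k=.64
ang=lambda q:np.degrees(np.arctan2(q[1],q[0]))
s=manip.state();R=s['tcp_rot'];E=s['ee_pos']
im=cv2.imread('pics/w4.png');h=cv2.cvtColor(im,cv2.COLOR_BGR2HSV)
m=cv2.inRange(h,(100,110,40),(125,255,255));n,l,st,ce=cv2.connectedComponentsWithStats(m)
i=1+np.argmax([st[j,4]*(abs(ce[j][0]-255)<40) for j in range(1,n)]);c=cv2.findContours((l==i).astype(np.uint8),0,2)[0][0]
print(st[i],ce[i],cv2.minEnclosingCircle(c))
K=onz(w,400*k,270*k,.083);print("knob",K,tri([ray(w,400*k,270*k),ray(w3,30*k,87*k)]))
hs=[onz(w,u*k,v*k,.011)[:2] for u,v in((438,272),(409,203),(367,282))]
A=np.array([2*(hs[i]-hs[0]) for i in(1,2)]);b=[hs[i]@hs[i]-hs[0]@hs[0] for i in(1,2)];C=np.linalg.solve(A,b)
r=np.hypot(*(hs[0]-C));print("axis",C,r,[ang(h-C).round(1) for h in hs])
# rim outline: orange cup centres on radius 71, z .037
cs=np.array([onz(w,u*k,v*k,.037)[:2] for u,v in((397,164),(443,176),(477,211),(487,255),(473,297),(441,326),(400,337),(358,327),(325,299),(311,257),(319,212),(351,177))])
print("cups centre",cs.mean(0),np.hypot(*(cs-cs.mean(0)).T).round(3))
for P in(K[:2],C,cs.mean(0)): print("tool shift",(R.T@(np.append(P,.012)-E)).round(4))
E
```

```text
[239 151  32  40 618] [254.50323625 169.23139159] ((254.11476135253906, 170.557373046875), 19.577497482299805)
knob [0.42400757 0.17110167 0.083     ] (array([0.42329547, 0.17053762, 0.08184874]), [np.float64(0.0005918430037654925), np.float64(0.0005918430037655733)])
axis [0.42260501 0.17108051] 0.04020639538612713 [np.float64(-70.9), np.float64(36.5), np.float64(-174.0)]
cups centre [0.42287614 0.17117555] [0.071 0.07  0.071 0.071 0.071 0.071 0.071 0.07  0.071 0.07  0.071 0.071]
tool shift [0.0035 0.0014 0.1876]
tool shift [0.0026 0.0004 0.1876]
tool shift [0.0029 0.0005 0.1876]
```

Request:
move_arm:
  moves: [0.003,0.0005,0.04,0,0,0,0.003,0.0005,0.08,0,0,0,0.003,0.0005,0.12,0,0,0,0.003,0.0005,0.15,0,0,0,0.003,0.0005,0.17,0,0,0,0.003,0.0005,0.185,0,0,0,0.003,0.0005,0.185,0,0,0,0.003,0.0005,0.185,0,0,0]

```text
t: 8.03
ee_pos: [0.4222, 0.1717, 0.0143]
tcp_rot: [[0.651, 0.759, -0.001], [0.759, -0.651, -0.001], [-0.002, -0.0, -1.0]]
contact_force: [-0.5, 0.3, 0.5]
width: 0.743
finger_force: 0.0
```

```bash
python3 look.py w5
```

```text
8.0833 [0.4228 0.1721 0.015 ] 49.38 [ 2.e-04 -1.e-04 -1.e+00] [-0.373  0.54  -0.167  2.198  0.213  0.417 -1.421] [0.5 1.  0.2]
```

View pics/w5_b.png

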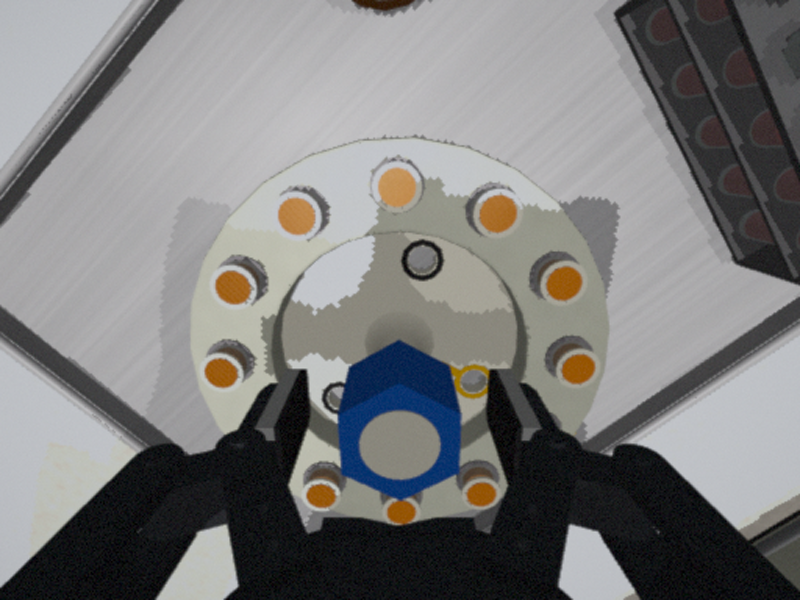

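The pads straddle the knob: fingers at x≈300 and 495, knob between 338 and 460. I'll close and lift.

Request:
move_arm:
  moves: [0,0,0,0,0,0,0,0,0,0,0,0,0,0,0,0,0,0,0,0,0,0,0,0,0,0,0,0,0,0]
  grip: -1
  grip_force: 70

```text
t: 8.5
ee_pos: [0.4231, 0.1726, 0.0159]
tcp_rot: [[0.65, 0.76, 0.002], [0.76, -0.65, 0.001], [0.002, 0.001, -1.0]]
contact_force: [-0.5, -1.1, 8.6]
width: 0.407
finger_force: 70.1
```

Request:
move_arm:
  moves: [0,0,-0.005,0,0,0,0,0,-0.015,0,0,0,0,0,-0.035,0,0,0,0,0,-0.065,0,0,0,0,0,-0.095,0,0,0,0,0,-0.12,0,0,0,0,0,-0.13,0,0,0,0,0,-0.13,0,0,0,0,0,-0.13,0,0,0]

```text
t: 9.25
ee_pos: [0.4222, 0.1722, 0.145]
tcp_rot: [[0.651, 0.759, 0.001], [0.759, -0.651, 0.0], [0.001, 0.001, -1.0]]
contact_force: [-1.2, -0.3, -4.4]
width: 0.413
finger_force: 70.9
```

```bash
python3 look.py w6
```

```text
9.3 [0.4216 0.172  0.1442] 49.43 [-6.e-04 -4.e-04 -1.e+00] [-0.303  0.326 -0.247  2.06   0.113  0.769 -1.327] [-0.5  0.2 -4.4]
```

View pics/w6_b.png

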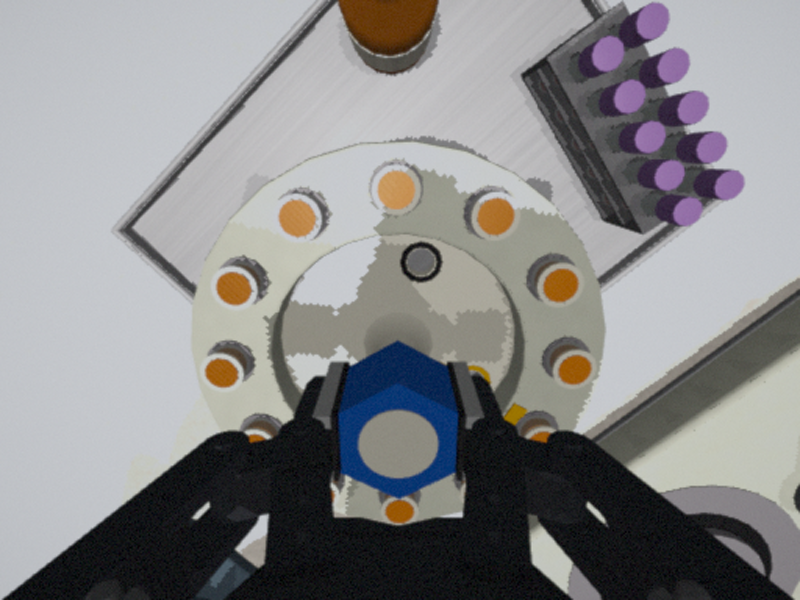

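The disc hangs level from the knob. Next I'll fit the turntable pose to the pins in three views and get the disc axis in the tool frame.

```bash
cat > fit.py <<'E'
from h import *; import pickle
from scipy.optimize import least_squares
W={n:pickle.load(open(f'pics/{n}.pkl','rb')) for n in("w1","w2","w3","w6")};k=.64
A=np.radians([0,105,-105])
def run(obs):
    def res(p):
        r=[]
        for n,pts in obs.items():
            for a,uv in zip(A,pts):
                r+=list(proj(W[n],[p[0]+.04*np.cos(a+p[2]),p[1]+.04*np.sin(a+p[2]),.065+.014])/k-uv)
        return np.array(r)
    f=least_squares(res,[.437,-.175,.92]); return f.x[:2].round(4),np.degrees(f.x[2]).round(2),f.fun.round(1)
if __name__=="__main__":
    O={"w1":[(344,231),(287,194),(301,272)],"w2":[(307,276),(212,221),(241,337)],"w3":[(293,350),(252,399),(327,407)]}
    for n in O: print(n,*run({n:O[n]}))
    print(*run(O))
    for n,b in(("w1",(.437,-.175)),("w2",(.437,-.175))):
        g=cv2.cvtColor(cv2.imread(f'pics/{n}.png'),cv2.COLOR_BGR2GRAY);c=W[n]
        ring=[]
        for th in np.radians(np.arange(0,360,3)):
            v=[cv2.getRectSubPix(g,(1,1),tuple(map(float,proj(c,[b[0]+r*np.cos(th),b[1]+r*np.sin(th),.065]))))[0,0] for r in np.arange(.045,.07,.0005)]
            v=np.array(v,float)
            if v.min()<35: w=np.clip(45-v,0,None);r=(w*np.arange(.045,.07,.0005)).sum()/w.sum();ring.append([b[0]+r*np.cos(th),b[1]+r*np.sin(th)])
        ring=np.array(ring)
        f=least_squares(lambda p:np.hypot(*(ring-p[:2]).T)-p[2],[*b,.058],loss='soft_l1',f_scale=.0005);print(n,len(ring),f.x.round(4),np.abs(f.fun).mean())
    s=manip.state();c=W["w6"];z=s['ee_pos'][2]-.0129+.034
    cs=np.array([onz(c,u*k,v*k,z)[:2] for u,v in((397,188),(495,216),(560,286),(574,369),(235,287),(222,371),(299,217),(400,511))])
    f=least_squares(lambda p:np.hypot(*(cs-p[:2]).T)-p[2],[.42,.17,.071]);print("disc",f.x.round(4),f.fun.round(4),s['ee_pos'],(s['tcp_rot'].T@(np.append(f.x[:2],z)-s['ee_pos'])).round(4))
E
python3 fit.py
python3 - <<'E'
import cv2,numpy as np
a=[cv2.imread(f'pics/w{i}.png') for i in(1,2,3)]
c=[a[0][95:205,130:260],a[1][70:260,60:255],a[2][190:300,125:240]]
m=np.zeros((600,800,3),np.uint8)
m[:550,:400]=0
def put(im,x,y,f):
    r=cv2.resize(im,None,fx=f,fy=f,interpolation=cv2.INTER_CUBIC);m[y:y+r.shape[0],x:x+r.shape[1]]=cv2.convertScaleAbs(r,alpha=1.6)
put(c[1],0,0,2.5);put(c[0],495,0,2.3);put(c[2],495,300,2.4)
cv2.imwrite('pics/mont.png',m)
E
```

```text
w1 [ 0.4371 -0.1714] 51.3 [ 1.1 -0.9 -0.1  0.1 -1.   0.9]
w2 [ 0.4366 -0.1712] 52.06 [ 0.7 -1.2  0.1 -1.2 -0.9  2.8]
w3 [ 0.4461 -0.1679] 53.02 [-0.5  5.9  0.2 -3.1  0.4 -3.3]
[ 0.4383 -0.1708] 52.12 [ 2.3 -1.   0.7  0.9  0.8  1.4  3.1  0.3  2.7  0.5  1.6  4.2 -4.7 11.8
 -4.5  1.9 -4.6  2.6]
w1 112 [ 0.4371 -0.1739  0.063 ] 0.00019283842199664978
w2 120 [ 0.4372 -0.1729  0.0626] 0.00018925368916686644
disc [0.4207 0.171  0.0713] [ 0.0006 -0.0001 -0.0003 -0.0001 -0.0002 -0.0002 -0.      0.0003] [0.42163872 0.17199406 0.14420603] [-0.0014 -0.0001 -0.0211]
```

View pics/mont.png

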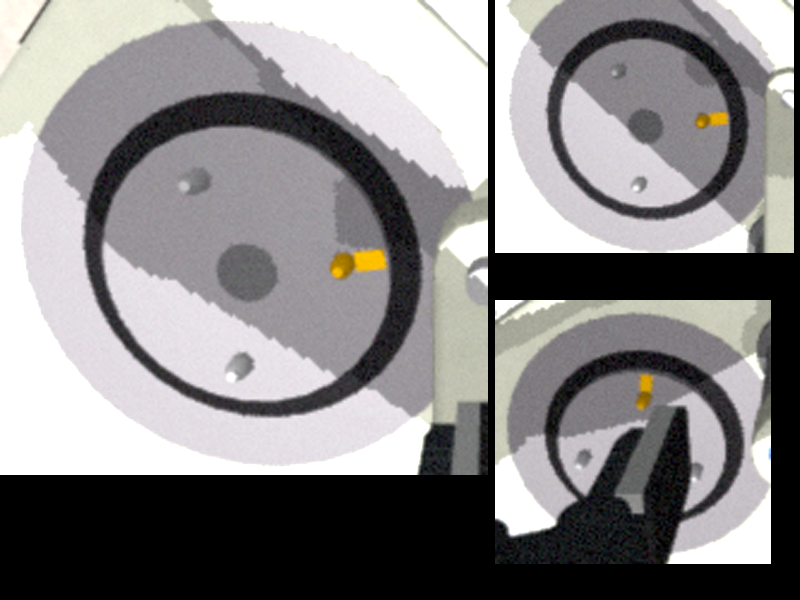

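The montage shows pin tips in the left panel (w2) at (338,271) yellow, (184,187) and (232,376), with the hub at (247,272). In the upper right panel (w1) they are at (701,123), (616,72) and (636,187), with the hub at (645,126).

```bash
python3 - <<'E'
from fit import *
nat=lambda m,x0,y0,f,ox=0:np.array([x0+(m[0]-ox+.5)/f-.5,y0+(m[1]+.5)/f-.5])
p2=[nat(m,60,70,2.5) for m in((338,271),(184,187),(232,376),(247,272))]
p1=[nat(m,130,95,2.3,495) for m in((701,123),(616,72),(636,187),(645,126))]
O={"w1":np.array(p1[:3])/k,"w2":np.array(p2[:3])/k}
for n in O: print(n,*run({n:O[n]}))
print(*run(O))
print("hub",onz(W["w1"],*p1[3],.065),onz(W["w2"],*p2[3],.065),tri([ray(W["w1"],*p1[3]),ray(W["w2"],*p2[3])]))
for i in range(3): print(tri([ray(W["w1"],*p1[i]),ray(W["w2"],*p2[i])]))
# face edge (r=58): first dark pixel going outward, z=.065
b=(.437,-.174)
for n in("w1","w2"):
    g=cv2.cvtColor(cv2.imread(f'pics/{n}.png'),cv2.COLOR_BGR2GRAY);c=W[n];E=[];rs=np.arange(.048,.066,.0004)
    for th in np.radians(np.arange(0,360,3)):
        v=np.array([cv2.getRectSubPix(g,(1,1),tuple(map(float,proj(c,[b[0]+r*np.cos(th),b[1]+r*np.sin(th),.065]))))[0,0] for r in rs],float)
        i=np.argmin(np.diff(cv2.blur(v[None],(5,1))[0])); E.append([b[0]+rs[i]*np.cos(th),b[1]+rs[i]*np.sin(th)])
    E=np.array(E);f=least_squares(lambda p:np.hypot(*(E-p[:2]).T)-p[2],[*b,.058],loss='soft_l1',f_scale=.0005);print("edge",n,f.x.round(4),np.abs(f.fun).mean())
E
```

```text
w1 [ 0.4372 -0.1744] 51.98 [ 0.3  0.3 -0.4 -0.3  0.1 -0. ]
w2 [ 0.4373 -0.1748] 53.07 [-0.1  0.2 -0.1 -0.5  0.2  0.3]
[ 0.4373 -0.1747] 52.75 [ 0.1 -0.  -1.1  0.2  0.5  0.3  0.   0.4  0.3 -0.8 -0.   0.1]
hub [ 0.43699033 -0.17496674  0.065     ] [ 0.43702767 -0.17473073  0.065     ] (array([ 0.43697033, -0.17533609,  0.0636897 ]), [np.float64(7.091515822448456e-06), np.float64(7.091515822575021e-06)])
(array([ 0.46146587, -0.14322658,  0.07743529]), [np.float64(4.982248581244538e-05), np.float64(4.982248581241328e-05)])
(array([ 0.40169945, -0.15683475,  0.0863457 ]), [np.float64(8.756677555846265e-05), np.float64(8.7566775558536e-05)])
(array([ 0.46151618, -0.20657255,  0.07844461]), [np.float64(0.0002518941427135634), np.float64(0.00025189414271350384)])
edge w1 [ 0.4371 -0.175   0.0575] 0.00024487300452754284
edge w2 [ 0.4371 -0.1748  0.0576] 0.0002553888078307367
```

Request:
move_arm:
  moves: [-0.01,0.0094,0,0,0,0,-0.03,0.028,0,0,0,0,-0.055,0.051,0,0,0,0,-0.083,0.077,0,0,0,0,-0.111,0.103,0,0,0,0,-0.139,0.129,0,0,0,0,-0.167,0.155,0,0,0,0,-0.195,0.181,0,0,0,0,-0.221,0.205,0,0,0,0,-0.242,0.225,0,0,0,0,-0.252,0.234,0,0,0,0,-0.254,0.236,0,0,0,0,-0.254,0.236,0,0,0,0]

```text
t: 10.38
ee_pos: [0.4353, -0.1746, 0.1433]
tcp_rot: [[0.652, 0.758, -0.003], [0.758, -0.652, 0.001], [-0.001, -0.003, -1.0]]
contact_force: [-0.2, 1.1, -4.1]
width: 0.408
finger_force: 70.8
```

Request:
move_arm:
  moves: [0,0,0,0,0,-0.06,0,0,0,0,0,-0.17,0,0,0,0,0,-0.29,0,0,0,0,0,-0.41,0,0,0,0,0,-0.53,0,0,0,0,0,-0.65,0,0,0,0,0,-0.77,0,0,0,0,0,-0.89,0,0,0,0,0,-1.01,0,0,0,0,0,-1.13,0,0,0,0,0,-1.25,0,0,0,0,0,-1.37,0,0,0,0,0,-1.49,0,0,0,0,0,-1.61,0,0,0,0,0,-1.73,0,0,0,0,0,-1.85,0,0,0,0,0,-1.97,0,0,0,0,0,-2.08,0,0,0,0,0,-2.153,0,0,0,0,0,-2.153]

```text
t: 12.05
ee_pos: [0.4359, -0.1723, 0.144]
tcp_rot: [[-0.993, 0.12, -0.001], [0.12, 0.993, 0.001], [0.001, 0.001, -1.0]]
contact_force: [1.2, 0.3, -3.5]
width: 0.415
finger_force: 70.8
```

```bash
python3 look.py w7
```

```text
12.1 [ 0.436  -0.1725  0.1441] 172.83 [-0.0011  0.0012 -1.    ] [ 0.792  0.4   -0.704  2.018  0.343  0.843  1.34 ] [-0.3  0.  -3.8]
```

```bash
cat > disc.py <<'E'
from h import *
from scipy.optimize import least_squares
def meas(dz=-.0129+.034):
    P=[];Y=[];E=[]
    for _ in range(5):
        c=cam("wrist");im=optics.get_image("wrist");s=manip.state();P.append(s['ee_pos']);R=s['tcp_rot'];Y.append(np.degrees(np.arctan2(R[1,0],R[0,0])))
        m=cv2.inRange(cv2.cvtColor(im,cv2.COLOR_BGR2HSV),(5,140,60),(17,255,255));n,l,st,ce=cv2.connectedComponentsWithStats(m)
        g=[ce[i] for i in range(1,n) if st[i,4]>150 and ce[i][1]<260]
        cs=np.array([onz(c,*u,s['ee_pos'][2]+dz)[:2] for u in g])
        f=least_squares(lambda p:np.hypot(*(cs-p[:2]).T)-.071,s['ee_pos'][:2],loss='soft_l1',f_scale=.001)
        E.append(f.x-s['ee_pos'][:2])
    e=np.mean(E,0);print(len(g),"tcp",np.mean(P,0).round(4),np.std(P,0).round(4),"yaw",np.mean(Y).round(2),"axis",(np.mean(P,0)[:2]+e).round(4),"toolofs",(R[:2,:2].T@e).round(4),np.abs(f.fun).max().round(4),"F",s['contact_force'].round(1),s['wrist_torque'].round(2),s['t'])
    return R
R=meas()
E
python3 disc.py
```

```text
7 tcp [ 0.4362 -0.1733  0.1444] [0.0001 0.0003 0.0001] yaw 172.73 axis [ 0.4382 -0.1727] toolofs [-0.0019  0.0008] 0.0001 F [ 0.2 -0.1 -3.8] [ 0.06  0.01 -0.01] 12.35
```

Request:
move_arm:
  moves: [0.0005,-0.001,0.01,0,0,0,0.0005,-0.001,0.025,0,0,0,0.0005,-0.001,0.037,0,0,0,0.0005,-0.001,0.044,0,0,0,0.0005,-0.001,0.044,0,0,0,0.0005,-0.001,0.044,0,0,0,0.0005,-0.001,0.044,0,0,0]

```text
t: 12.93
ee_pos: [0.4361, -0.1749, 0.1009]
tcp_rot: [[-0.992, 0.126, 0.001], [0.126, 0.992, -0.0], [-0.001, 0.0, -1.0]]
contact_force: [-0.2, -0.1, -3.2]
width: 0.408
finger_force: 70.7
```

```bash
python3 disc.py
```

```text
7 tcp [ 0.4361 -0.175   0.1011] [0.0001 0.     0.0001] yaw 172.78 axis [ 0.4381 -0.1746] toolofs [-0.002   0.0007] 0.0 F [ 0.2  0.8 -4.5] [0.   0.01 0.02] 13.1833
```

Request:
move_arm:
  moves: [0.0005,0,0.002,0,0,0,0.0005,0,0.004,0,0,0,0.0005,0,0.006,0,0,0,0.0005,0,0.008,0,0,0,0.0005,0,0.0095,0,0,0,0.0005,0,0.011,0,0,0,0.0005,0,0.0125,0,0,0,0.0005,0,0.014,0,0,0,0.0005,0,0.014,0,0,0,0.0005,0,0.014,0,0,0]

```text
t: 14.02
ee_pos: [0.4352, -0.1748, 0.0865]
tcp_rot: [[-0.992, 0.125, -0.0], [0.125, 0.992, 0.0], [0.0, 0.0, -1.0]]
contact_force: [0.2, -0.4, -4.1]
width: 0.408
finger_force: 70.7
```

Request:
move_arm:
  moves: [0,0,0.0012,0,0,0,0,0,0.0024,0,0,0,0,0,0.0036,0,0,0,0,0,0.0048,0,0,0,0,0,0.006,0,0,0,0,0,0.007,0,0,0,0,0,0.007,0,0,0,0,0,0.007,0,0,0]

```text
t: 14.68
ee_pos: [0.4352, -0.1748, 0.0795]
tcp_rot: [[-0.992, 0.125, -0.0], [0.125, 0.992, 0.0], [0.0, 0.0, -1.0]]
contact_force: [-0.5, -0.1, -3.3]
width: 0.407
finger_force: 70.8
```

Request:
move_arm:
  moves: [0,0,0.0005,0,0,0,0,0,0.001,0,0,0,0,0,0.0015,0,0,0,0,0,0.002,0,0,0,0,0,0.002,0,0,0,0,0,0.002,0,0,0]

```text
t: 15.18
ee_pos: [0.4354, -0.175, 0.0779]
tcp_rot: [[-0.992, 0.126, 0.0], [0.126, 0.992, -0.0], [-0.0, -0.0, -1.0]]
contact_force: [-1.4, -0.3, 4.8]
width: 0.413
finger_force: 71.8
```

The force turned upward at z = 0.0779, the predicted home height. I'll release and retreat.

Request:
move_arm:
  moves: [0,0,0,0,0,0,0,0,0,0,0,0,0,0,0,0,0,0,0,0,0,0,0,0,0,0,0,0,0,0,0,0,-0.02,0,0,0,0,0,-0.05,0,0,0,0,0,-0.09,0,0,0,0,0,-0.13,0,0,0,0,0,-0.17,0,0,0,0,0,-0.21,0,0,0,0,0,-0.22,0,0,0,0,0,-0.22,0,0,0]
  grip: 0.3

```text
t: 16.27
ee_pos: [0.4369, -0.1752, 0.3007]
tcp_rot: [[-0.992, 0.126, 0.005], [0.126, 0.992, -0.003], [-0.006, -0.002, -1.0]]
contact_force: [0.1, -0.1, -0.9]
width: 0.652
finger_force: 0.0
```

```bash
python3 look.py w8; python3 - <<'E'
from h import *; import pickle
from scipy.optimize import least_squares
w=pickle.load(open('pics/w8.pkl','rb'));im=cv2.imread('pics/w8.png');h=cv2.cvtColor(im,cv2.COLOR_BGR2HSV)
m=cv2.inRange(h,(5,140,60),(17,255,255));n,l,st,ce=cv2.connectedComponentsWithStats(m)
g=[ce[i] for i in range(1,n) if st[i,4]>20]
cs=np.array([onz(w,*u,.099)[:2] for u in g]);f=least_squares(lambda p:np.hypot(*(cs-p[:2]).T)-p[2],[.437,-.175,.07],loss='soft_l1',f_scale=.001);print(len(g),f.x.round(4),f.fun.round(4))
m=cv2.inRange(h,(100,110,40),(125,255,255));n,l,st,ce=cv2.connectedComponentsWithStats(m)
for i in range(1,n):
    if st[i,4]>20: print("blue",st[i],ce[i].round(1),onz(w,*ce[i],.19).round(4),onz(w,*ce[i],.145).round(4))
m=cv2.inRange(h,(18,120,60),(35,255,255));n,l,st,ce=cv2.connectedComponentsWithStats(m)
for i in range(1,n):
    if st[i,4]>5: q=onz(w,*ce[i],.073)[:2]-f.x[:2];print("yel",st[i][4],ce[i].round(1),q.round(4),np.degrees(np.arctan2(q[1],q[0])))
E
```

```text
16.3167 [ 0.4358 -0.1751  0.2985] 172.76 [ 0.0023 -0.0015 -1.    ] [ 0.895  0.237 -0.773  1.769  0.178  1.205  1.517] [ 0.1 -0.  -0.5]
12 [ 0.4375 -0.1748  0.0709] [ 0.0002  0.0001 -0.0001 -0.0003 -0.      0.      0.0001 -0.0001 -0.0001
  0.      0.0001  0.0001]
blue [240 147  29  36 482] [254.5 163.1] [ 0.4225 -0.1728  0.19  ] [ 0.433  -0.1743  0.145 ]
blue [335 248  14  21 130] [342.1 257.6] [ 0.5502 -0.0836  0.19  ] [ 0.5808 -0.071   0.145 ]
blue [216 255  25  19 257] [229.1 262.2] [ 0.5396 -0.2186  0.19  ] [ 0.5686 -0.2272  0.145 ]
blue [263 268  23  19 338] [273.9 276.8] [ 0.5671 -0.1672  0.19  ] [ 0.6003 -0.1678  0.145 ]
blue [217 285  14  18 200] [224.1 293.5] [ 0.584  -0.2319  0.19  ] [ 0.6199 -0.2426  0.145 ]
yel 97 [277.1 167.2] [0.0229 0.031 ] 53.597413279340195
yel 46 [289.5 176.4] [0.0395 0.0484] 50.731541467956475
yel 1103 [137.3 366.3] [ 0.3903 -0.2834] -35.98386780584223
```

Request:
move_arm:
  moves: [-0.01,0.006,0,0,0,0.12,-0.02,0.013,0,0,0,0.24,-0.03,0.019,0,0,0,0.36,-0.04,0.026,0,0,0,0.48,-0.05,0.032,0,0,0,0.6,-0.06,0.039,0,0,0,0.72,-0.07,0.045,0,0,0,0.84,-0.08,0.052,0,0,0,0.96,-0.09,0.058,0,0,0,1.08,-0.1,0.064,0,0,0,1.2,-0.11,0.07,0,0,0,1.32,-0.12,0.077,0,0,0,1.44,-0.13,0.083,0,0,0,1.56,-0.14,0.09,0,0,0,1.68,-0.15,0.096,0,0,0,1.8,-0.16,0.1015,0,0,0,1.92,-0.162,0.1027,0,0,0,1.962,-0.162,0.1027,0,0,0,1.962,-0.162,0.1027,0,0,0,1.962]

```text
t: 17.9
ee_pos: [0.6081, -0.0931, 0.2956]
tcp_rot: [[0.492, 0.871, -0.003], [0.871, -0.492, -0.0], [-0.002, -0.003, -1.0]]
contact_force: [0.2, 0.4, 0.7]
width: 0.651
finger_force: 0.0
```

```bash
python3 look.py w9; python3 - <<'E'
from h import *; import pickle
w=pickle.load(open('pics/w9.pkl','rb'));g=cv2.cvtColor(cv2.imread('pics/w9.png'),cv2.COLOR_BGR2HSV)
m=cv2.inRange(g,(100,110,40),(125,255,255));n,l,st,ce=cv2.connectedComponentsWithStats(m)
for i in range(1,n):
    if st[i,4]>20: print("blue",st[i],ce[i].round(1),onz(w,*ce[i],.19).round(4))
for a in(58,60,62): print(a,[ (proj(w,[.567+r*np.cos(np.radians(a)),-.167+r*np.sin(np.radians(a)),.19])).round(1) for r in(.05,.085,.12)])
for v in range(140,236,12): print(v, g[v,222:282:3,2])
E
```

```text
17.95 [ 0.6081 -0.0934  0.2961] 60.5 [-2.5e-03 -2.0e-04 -1.0e+00] [ 0.299  0.434 -0.355  1.432  0.152  1.305 -0.582] [-0.2 -0.3  0.4]
blue [245 118  23  15 145] [255.9 124. ] [ 0.6368 -0.0442  0.19  ]
blue [297 218  28  20 238] [308.5 224.8] [ 0.6339 -0.1698  0.19  ]
blue [244 239  24  21 389] [255.2 248.8] [ 0.5667 -0.167   0.19  ]
58 [array([257.5, 208.8]), array([259. , 178.3]), array([260.6, 145.4])]
60 [array([255.9, 208.7]), array([256.2, 178.2]), array([256.5, 145.3])]
62 [array([254.3, 208.8]), array([253.4, 178.2]), array([252.4, 145.3])]
140 [169 171 169 171 170 110 105 105 159 175 168 179 160 122 124 107 122 126
 127 122]
152 [170 171 166 120  99 101 101  99  91 101 102 106 122 125 121 102 127 129
 130 124]
164 [ 96  99 103 101 121 123 103 101  90 102  98  99 101 102 104  93 125 127
 128 128]
176 [126 125 127 127 126 121 101 104  89  99 100 100 102 103 100  98 126 127
 125 125]
188 [127 126 124 125 127 120 101 105  92 100 119 125 124 126 126 101 126 127
 123 125]
200 [116 122 122 122 103 103  51  55 102 127 125 128 126 126 124  68  57 121
 129 176]
212 [ 76  71  78  78  82 104  54  38 110 124 124 126 127 126 124  47  62 122
 173 177]
224 [128 127 124  74  67  75  90  47 109 127 124 123 127 126 121  52  94 176
 176 175]
```

Request:
move_arm:
  moves: [0.0005,0,0.04,0,0,0,0.0005,0,0.08,0,0,0,0.0005,0,0.12,0,0,0,0.0005,0,0.15,0,0,0,0.0005,0,0.161,0,0,0,0.0005,0,0.161,0,0,0,0.0005,0,0.161,0,0,0]

```text
t: 18.53
ee_pos: [0.6094, -0.093, 0.1374]
tcp_rot: [[0.494, 0.87, 0.0], [0.87, -0.494, 0.0], [0.0, 0.0, -1.0]]
contact_force: [0.3, 0.9, 0.5]
width: 0.654
finger_force: 0.0
```

Request:
move_arm:
  moves: [0,0,0,0,0,0,0,0,0,0,0,0,0,0,0,0,0,0,0,0,0,0,0,0,0,0,0,0,0,0]
  grip: -1
  grip_force: 20

```text
t: 18.95
ee_pos: [0.61, -0.0928, 0.1387]
tcp_rot: [[0.494, 0.869, 0.003], [0.869, -0.494, -0.0], [0.001, 0.003, -1.0]]
contact_force: [-1.4, 0.4, 7.5]
width: 0.274
finger_force: 21.8
```

Request:
move_arm:
  moves: [-0.0004,-0.0085,0,0,0,-0.1,-0.0017,-0.0169,0,0,0,-0.2,-0.0038,-0.0251,0,0,0,-0.3,-0.0067,-0.0331,0,0,0,-0.4,-0.0104,-0.0408,0,0,0,-0.5,-0.0148,-0.048,0,0,0,-0.6,-0.02,-0.0548,0,0,0,-0.7,-0.0258,-0.061,0,0,0,-0.8,-0.0322,-0.0666,0,0,0,-0.9,-0.0391,-0.0715,0,0,0,-1.0,-0.0464,-0.0758,0,0,0,-1.1,-0.0542,-0.0792,0,0,0,-1.2,-0.0623,-0.0819,0,0,0,-1.3,-0.0706,-0.0838,0,0,0,-1.4,-0.079,-0.0848,0,0,0,-1.5,-0.079,-0.0848,0,0,0,-1.5,-0.079,-0.0848,0,0,0,-1.5]

```text
t: 20.37
ee_pos: [0.4952, -0.1197, 0.1385]
tcp_rot: [[-0.832, 0.555, -0.001], [0.555, 0.832, -0.001], [-0.0, -0.001, -1.0]]
contact_force: [-10.4, 3.2, 18.4]
width: 0.273
finger_force: 23.2
```

The vertical and radial forces come from a slight radius mismatch while gripping. I'll loosen to a light straddle and nudge the arm to its stop with one pad.

Request:
move_arm:
  moves: [0,0,0,0,0,0,0,0,0,0,0,0,0,0,0,0,0,0,0,0,0,0,0,0]
  grip: -0.28

```text
t: 20.7
ee_pos: [0.4966, -0.1198, 0.1369]
tcp_rot: [[-0.832, 0.555, 0.001], [0.555, 0.832, -0.0], [-0.001, 0.0, -1.0]]
contact_force: [-0.6, 0.1, 0.1]
width: 0.363
finger_force: 0.0
```

Request:
move_arm:
  moves: [0,-0.002,0,0,0,-0.02,0,-0.004,0,0,0,-0.04,-0.0003,-0.006,0,0,0,-0.06,-0.0005,-0.008,0,0,0,-0.09,-0.0005,-0.008,0,0,0,-0.09]

```text
t: 21.12
ee_pos: [0.492, -0.127, 0.1365]
tcp_rot: [[-0.88, 0.476, -0.0], [0.476, 0.88, 0.0], [0.0, -0.0, -1.0]]
contact_force: [0.5, -0.3, -0.7]
width: 0.361
finger_force: 0.0
```

Request:
move_arm:
  moves: [0,-0.001,0,0,0,0,0,-0.002,0,0,0,0,0,-0.003,0,0,0,0,0,-0.004,0,0,0,0,0,-0.004,0,0,0,0]

```text
t: 21.53
ee_pos: [0.4902, -0.1302, 0.1366]
tcp_rot: [[-0.879, 0.478, -0.0], [0.478, 0.879, -0.0], [0.0, -0.0, -1.0]]
contact_force: [0.1, 0.8, 0.8]
width: 0.359
finger_force: 0.2
```

Request:
move_arm:
  moves: [0,-0.001,0,0,0,0,0,-0.002,0,0,0,0,0,-0.003,0,0,0,0,0,-0.003,0,0,0,0]

```text
t: 21.87
ee_pos: [0.4902, -0.1305, 0.1366]
tcp_rot: [[-0.88, 0.476, 0.002], [0.476, 0.88, 0.003], [-0.001, 0.004, -1.0]]
contact_force: [4.8, 9.0, -5.7]
width: 0.359
finger_force: 4.9
```

Request:
move_arm:
  moves: [0,0.003,0,0,0,0,0,0.006,0,0,0,0,0,0.006,0,0,0,0,0,0.006,-0.02,0,0,0,0,0.006,-0.05,0,0,0,0,0.006,-0.09,0,0,0,0,0.006,-0.13,0,0,0,0,0.006,-0.16,0,0,0,0,0.006,-0.16,0,0,0,0,0.006,-0.16,0,0,0]

```text
t: 22.7
ee_pos: [0.4925, -0.1279, 0.2983]
tcp_rot: [[-0.878, 0.478, 0.003], [0.478, 0.878, -0.002], [-0.004, -0.0, -1.0]]
contact_force: [0.0, -0.5, -0.5]
width: 0.361
finger_force: 0.0
```

```bash
python3 look.py w10; python3 - <<'E'
from h import *; import pickle
w=pickle.load(open('pics/w10.pkl','rb'));im=cv2.imread('pics/w10.png');g=cv2.cvtColor(im,cv2.COLOR_BGR2HSV)
m=cv2.inRange(g,(100,110,40),(125,255,255));n,l,st,ce=cv2.connectedComponentsWithStats(m)
for i in range(1,n):
    if st[i,4]>20: print("blue",st[i],ce[i].round(1),onz(w,*ce[i],.19).round(4),onz(w,*ce[i],.145).round(4))
P=np.array([.567,-.167])
# saturation/brightness profile along arcs about the pivot at z=.19: find housing edges
gr=cv2.cvtColor(im,cv2.COLOR_BGR2GRAY)
A=np.arange(125,186,1.5)
for r in(.07,.085,.1):
    v=[int(cv2.getRectSubPix(gr,(1,1),tuple(map(float,proj(w,[P[0]+r*np.cos(a),P[1]+r*np.sin(a),.19]))))[0,0]) for a in np.radians(A)]
    print(r,v)
m=cv2.inRange(g,(5,140,60),(17,255,255));n,l,st,ce=cv2.connectedComponentsWithStats(m)
print("cups",[onz(w,*ce[i],.099)[:2].round(3).tolist() for i in range(1,n) if st[i,4]>20])
t=cam("top");im=optics.get_image("top");cv2.imwrite('pics/top3.png',im)
s=manip.state();print(s['t'])
E
```

```text
22.75 [ 0.4916 -0.128   0.2968] 151.43 [ 5.0e-04 -1.1e-03 -1.0e+00] [ 0.805  0.332 -0.886  1.685  0.27   1.252  0.933] [ 1.  -0.8 -0.2]
blue [181 128  36  34 531] [200.1 143.2] [ 0.434  -0.1589  0.19  ] [ 0.4361 -0.1702  0.145 ]
blue [326 201  21  22 344] [335.4 211.4] [ 0.5707 -0.067   0.19  ] [ 0.5945 -0.0637  0.145 ]
blue [244 237  23  21 387] [254.9 246.7] [ 0.5669 -0.1673  0.19  ] [ 0.5901 -0.1799  0.145 ]
blue [228 244  16  19 100] [233.  250.4] [ 0.559  -0.1922  0.19  ] [ 0.5809 -0.2087  0.145 ]
blue [223 273  12  18 163] [229.1 282.2] [ 0.5951 -0.2186  0.19  ] [ 0.6227 -0.2393  0.145 ]
0.07 [126, 128, 126, 124, 125, 127, 127, 116, 103, 104, 107, 102, 107, 125, 126, 126, 126, 126, 126, 125, 125, 127, 125, 122, 102, 119, 124, 125, 124, 124, 124, 123, 123, 122, 123, 166, 172, 175, 177, 176, 176]
0.085 [127, 126, 125, 127, 123, 126, 126, 124, 127, 128, 125, 125, 118, 92, 101, 101, 101, 102, 103, 103, 114, 123, 125, 105, 131, 132, 128, 131, 131, 119, 74, 105, 113, 116, 123, 126, 131, 130, 139, 176, 178]
0.1 [125, 125, 126, 126, 125, 124, 128, 125, 125, 126, 126, 124, 123, 112, 96, 102, 101, 103, 100, 101, 99, 101, 93, 114, 127, 130, 111, 82, 126, 143, 145, 135, 140, 143, 136, 129, 93, 77, 90, 146, 177]
cups [[0.38, -0.132], [0.367, -0.167], [0.409, -0.11], [0.372, -0.203], [0.446, -0.104], [0.395, -0.232], [0.429, -0.245], [0.466, -0.24], [0.508, -0.183], [0.494, -0.217]]
22.8
```

The probe arm is at 151.5°, exactly the computed stop angle. The disc is home and centred, and the robot is clear of everything.

```bash
python3 -c "
from plant import manip
print(manip.close_job())"
```

```text
the job is handed in; nothing more can be done
None
```

The job is handed in at about 23 s of the 72 s allowed. The probe arm was swung aside, the disc was set fully home on the pins with yellow to yellow, and the arm was returned to its stop, measured at the computed angle. I made no contact with the rack or the bottles; their final positions were not re-measured.

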